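Shut up the guest bathroom for winter

TASK

The holiday flat is being shut up for the winter: turn the basin's supply cock (the long lever) fully shut, square across its pipe, and only then turn the drain cock (the short T-handle) fully open, in line with its pipe, and leave both so. Pack away what the guests left on the counter, before or after: every small bottle into the deep caddy and every tea light into the shallow wooden tray. Leave the soap dispenser, the black figurine and the reed diffuser standing where they are.

Things in the scene. Friction and masses are not known exactly. Their poses are not given: they have to be found in the camera images.
- supply_valve: SUPPLY cock, the one with the long one-sided lever. Fixed; steel pipe 132 mm long between its down-turned ends, axis 30 mm up, radius 11 mm (brass body radius 19 mm in the middle; above 49 mm only the stem). Origin on the counter under the vertical stem; y along the pipe, x across, z up. May stand left or right.
- supply_handle (a joint): Angle of the supply cock's lever about the vertical stem, rad: 0 = shut (at its stop, the lever square across the pipe, pointing along the valve's -x), 1.571 = open (at its other stop, in line with the pipe, pointing along the valve's -y); it grows anticlockwise seen from above. Stiff: stays where left (about 0.12 N m).
- supply_grip (a point): Middle of the lever's grey sleeve, 66 mm from the stem's axis, 70 mm above the counter. Sleeve 58 mm long, 14 mm wide, 12 mm high, free underneath (21 mm of air between sleeve and pipe). Its -x axis points outward along the lever.
- drain_valve: DRAIN cock, the one with the short two-sided T-handle, with a rubber spout over a small floor grate at its +y end. Fixed; steel pipe 132 mm long between its down-turned ends, axis 30 mm up, radius 11 mm (brass body radius 19 mm in the middle; above 49 mm only the stem). Origin on the counter under the vertical stem; y along the pipe, x across, z up. May stand left or right.
- drain_handle (a joint): Angle of the drain cock's T-handle about the vertical stem, rad: 0 = shut (stop, the bar square across the pipe, along the valve's x), 1.571 = open (other stop, bar in line with the pipe); grows anticlockwise seen from above. Stiff: stays where left.
- drain_grip (a point): Centre of the T-handle's bar, on the stem's axis, 70 mm above the counter. Bar 70 mm long (along this point's x), 11 mm wide, 14 mm high, grey plastic.
- caddy: Deep white plastic caddy for bottles, open-topped box fixed to the counter, 160 (x) x 200 (y) x 60 mm high, walls and floor 5 mm. Origin: centre of its underside, on the counter.
- tray: Shallow wooden tray for tea lights, open-topped box fixed to the counter, 140 (x) x 180 (y) x 25 mm high, walls and floor 6 mm. Origin: centre of its underside, on the counter.
- soap: Bystander: white ceramic soap dispenser with a steel pump, 70 mm across, 140 mm high. Origin: centre of its underside.
- figure: Bystander: black seated figurine on a round foot, 64 mm across, 122 mm high. Origin: centre of its underside.
- diffuser: Bystander: amber glass reed diffuser, 64 mm across, jar 75 mm high, reeds to 170 mm. Origin: centre of its underside.
- bottle1: Small flat plastic travel bottle, 28 (x, thickness) x 44 (y, width) x 72 mm (z, height), the top 16 mm a round grey cap 21 mm across; about 60 g. Starts standing. Origin: the CENTRE of the bottle, 36 mm above its foot. May be absent.
- bottle2: Small flat plastic travel bottle, 28 (x, thickness) x 44 (y, width) x 72 mm (z, height), the top 16 mm a round grey cap 21 mm across; about 60 g. Starts standing. Origin: the CENTRE of the bottle, 36 mm above its foot. May be absent.
- bottle3: Small flat plastic travel bottle, 28 (x, thickness) x 44 (y, width) x 72 mm (z, height), the top 16 mm a round grey cap 21 mm across; about 60 g. Starts standing. Origin: the CENTRE of the bottle, 36 mm above its foot. May be absent.
- light1: Tea light in an aluminium cup: flat disc 38 mm across, 16 mm high, about 20 g. Origin: centre of its underside, z up. May be absent.
- light2: Tea light in an aluminium cup: flat disc 38 mm across, 16 mm high, about 20 g. Origin: centre of its underside, z up. May be absent.
- light3: Tea light in an aluminium cup: flat disc 38 mm across, 16 mm high, about 20 g. Origin: centre of its underside, z up. May be absent.
- light4: Tea light in an aluminium cup: flat disc 38 mm across, 16 mm high, about 20 g. Origin: centre of its underside, z up. May be absent.
Not all that is in view belongs to the job. What is shaped like the light1 but pink is not meant.

How it is judged (in metres and radians):
On the way, in this order (a step that is already met when the one before it is completed fails the run):
1. the supply cock is fully shut (value of joint supply_handle below 0.1 rad), for 0.2 s.
2. then the drain cock is fully open (value of joint drain_handle above 1.47 rad), for 0.2 s.
At the end, for the whole second after the job is handed in: Supply lever within 0.1 rad of its shut stop, drain handle within 0.1 rad of its open stop; every bottle present at rest inside the caddy (centre within 73 x 93 mm of its middle, under 60 mm up), every tea light present at rest inside the tray (within 62 x 82 mm, under 45 mm up) (value of joint supply_handle below 0.1 rad and value of joint drain_handle above 1.47 rad and x of bottle1 in the frame of caddy between -0.073 and 0.073 m and y of bottle1 in the frame of caddy between -0.093 and 0.093 m and z of bottle1 in the frame of caddy between 0 and 0.06 m and linear speed of each of bottle1, bottle2, bottle3, light1, light2, light3, light4 below 0.03 m/s and x of bottle2 in the frame of caddy between -0.073 and 0.073 m and y of bottle2 in the frame of caddy between -0.093 and 0.093 m and z of bottle2 in the frame of caddy between 0 and 0.06 m and x of bottle3 in the frame of caddy between -0.073 and 0.073 m and y of bottle3 in the frame of caddy between -0.093 and 0.093 m and z of bottle3 in the frame of caddy between 0 and 0.06 m and x of light1 in the frame of tray between -0.062 and 0.062 m and y of light1 in the frame of tray between -0.082 and 0.082 m and z of light1 in the frame of tray between 0 and 0.045 m and x of light2 in the frame of tray between -0.062 and 0.062 m and y of light2 in the frame of tray between -0.082 and 0.082 m and z of light2 in the frame of tray between 0 and 0.045 m and x of light3 in the frame of tray between -0.062 and 0.062 m and y of light3 in the frame of tray between -0.082 and 0.082 m and z of light3 in the frame of tray between 0 and 0.045 m and x of light4 in the frame of tray between -0.062 and 0.062 m and y of light4 in the frame of tray between -0.082 and 0.082 m and z of light4 in the frame of tray between 0 and 0.045 m); the robot touches nothing.
It fails at once if the soap dispenser is pushed away (over 40 mm) or tipped over (distance of soap from where it was at the start of the episode above 0.04 m or angle between soap's own z axis and vertical above 0.4 rad).
It fails at once if the figurine is pushed away (over 40 mm) or tipped over (distance of figure from where it was at the start of the episode above 0.04 m or angle between figure's own z axis and vertical above 0.4 rad).
It fails at once if the reed diffuser is pushed away (over 40 mm) or tipped over (distance of diffuser from where it was at the start of the episode above 0.04 m or angle between diffuser's own z axis and vertical above 0.4 rad).
Of bottle1, bottle2, bottle3 only 2 to 3 are there at a start; the rules pass over those that are not, and their reading is None.
Of light1, light2, light3, light4 only 3 to 4 are there at a start; the rules pass over those that are not, and their reading is None.
At some moment in a run one of light1, light2, light3, light4 may be knocked a few centimetres aside while the robot is not near it.
Once in a run the grip may slacken for a moment while it holds something.
It also fails if it takes over 210 s, if anything falls off the work surface, if the arm or the gripper's body presses on something with over 40 N, if the wrist force passes 120 N, or if a joint passes its speed limit or range.

ROBOT

A 6-joint arm with a two-finger parallel gripper is mounted at the origin on the work surface. World frame = base frame: x ahead of the robot, y to its left, z up, the work surface at z = 0. Lengths are in mm, angles in rad, forces in N, time in s.
With the tool pointing down it reaches from about 300 to 950 mm from the base axis. Payload 3.1 kg.
Tool frame: the origin (TCP) lies at the very end of the fingers, on their centre line; the grasp point (between the pads) lies 19 mm behind it; z points along the fingers, y is the line along which they close (so a half turn about z gives the same grasp; the last joint's range is limited). The gripper opens to 85 mm and grips with 20 to 120 N. Pads are 22 mm wide; open, the fingers measure 114 mm over their backs; the gripper's body (76 mm by 85 mm) begins 54 mm behind the grasp point. The pads swing forward as they close: fully open they stand 13 mm farther back than shut.
Start: joints at [1.217, 0.308, 1.634, -0, 1.2, -0.07], TCP at [175.029, 599.997, 231.272] pointing down, gripper open.
Joint ranges: [-3.06, 3.06], [-0.79, 1.96], [0.05, 2.63], [-1.19, 4.34], [0.05, 2.64], [-2.94, 2.94]. Speed limits (rad/s): [2.79, 2.79, 3.14, 3.14, 3.14, 3.14].

INTERFACE

Orientations are given as a rotation vector (axis times angle).
In Python, from cell import arm, snapshot, workorder gives the robot as it stands.
- The arm moves only by the tool step_arm, never from a script. Its argument "increments" is a list of rows, each a list of 6 numbers: the shift along the tool's x, y, z in units of 200 mm (1.0 is 200 mm), then the turn, a rotation vector about the tool's x, y, z in units of 0.15 rad (1.0 is 0.15 rad). A call has 1 to 5 rows; each row shifts and turns the commanded pose from where the row before left it, along the tool's axes as they then stand; what a row does not reach is not made up. A row lasts 1/8 s, in which the tool goes at most 62.5 mm and 10.7 degrees, less where a joint would pass 70% of its speed; a pose out of reach is approached as far as the arm can. A call with a number of a shift or a turn outside -1 to 1 is refused whole. A call with a gripper value outside its range is refused whole. "gripper" is the opening, from 0 (shut) to 1 (fully open), set as the call begins (left out, the last holds). The fingers move at their own pace and stop on an object; "grip_force" is the grip in N (left out, the last holds). Time passes only in rows, so rows that do not move let the fingers close. It gives the time, the measured TCP pose, the force, the opening and the grip force at its end, in the units of the state.
- arm.get_obs(): the state, without advancing time (a new reading comes with each control period).
- snapshot(name): name is "side" or "top"; returns a dict with "img" (384x512x3 uint8, red, green, blue), "range_z" (384x512 float32, mm along the optical axis (not along the pixel's ray), 0 where there is no reading), "fx", "fy", "cx", "cy" (pixels), "position" and "orientation" of the camera in the world. Camera axes: x right, y up, looking along -z (the intrinsics and any distortion apply to the point x, -y, -z); pixel columns grow to the right and rows downward; lengths in mm; the calibration is good to about 2 mm. A picture is of the moment at which its call begins.
- workorder.hand_in(): hands the job in; it is judged then, once.
The state is a dict: "time_s": time; "joints": joint angles; "joint_vel": joint speeds; "effort": joint torques, N m; "ee_pos": TCP position; "eef_rot": TCP orientation; "force": force on the tool from outside, world axes, zero at the start; "ft_torque": the same for the moment, N m; "grip_width": opening from 0.0 (shut) to 1.0 (fully open); "gripper_force": force on a finger pad.
Only numpy, scipy, OpenCV 4.12 (cv2) and the standard library are available. Lean on these libraries where they do the work, as an engineer would, in place of code of your own. Each camera call takes 0.05 s, during which the arm holds its last target. There are 200 camera calls.

## Working session

There is one attempt and no reset: what is moved stays moved. The work goes in short steps, Python scripts to look and compute and a tool call to move; the robot and the scene stay as the last step left them, time stands still between calls to the robot, and variables do not carry over. Pictures are saved under pics/ and viewed, at most 14 in all, crops included, and the job is handed in when it is done.

Besides the shell and the picture viewer there is one more tool, called after "Call:" by a JSON object that holds its "api" and its "payload". step_arm: Moves the arm, as the interface text tells. Its arguments: {"type":"object","properties":{"increments":{"type":"array"},"gripper":{"type":"number"},"grip_force":{"type":"number"}},"required":["increments"]}

```bash
mkdir -p pics; ls; cat > h.py <<'E'
import numpy as np, cv2
from scipy.spatial.transform import Rotation as R
from cell import arm, snapshot, workorder
def cam(n):
    s=snapshot(n); np.savez('/tmp/%s.npz'%n,**{k:np.array(v) for k,v in s.items()}); return s
def load(n): return np.load('/tmp/%s.npz'%n)
def save(s,name,crop=None,scale=1.5):
    im=np.array(s['img'])[:,:,::-1]
    if crop: im=im[crop[1]:crop[3],crop[0]:crop[2]]
    cv2.imwrite('pics/'+name,cv2.resize(im,None,fx=scale,fy=scale,interpolation=cv2.INTER_CUBIC))
def rot(s):
    o=np.array(s['orientation'],float)
    return o if o.shape==(3,3) else (R.from_rotvec(o).as_matrix() if o.size==3 else R.from_quat(o).as_matrix())
def cloud(s):
    z=np.array(s['range_z'],float); v,u=np.mgrid[:z.shape[0],:z.shape[1]]
    p=np.stack([(u-s['cx'])/s['fx']*z,-(v-s['cy'])/s['fy']*z,-z],-1)
    return p@rot(s).T+np.array(s['position'])
E
python3 - <<'E'
from h import *
for n in('top','side'):
    s=cam(n); save(s,n+'0.png',scale=1.5); print({k:v for k,v in s.items() if k not in('img','range_z')}); c=cloud(s); print(c[100:400:100,50:500:100].round())
print(arm.get_obs())
E
```

```text
pics
{'fx': 398.36855586000445, 'fy': 398.36855586000445, 'cx': 254.1766794867104, 'cy': 186.14903099670414, 'position': array([ 430.69005698,  -20.13190935, 1043.52184471]), 'orientation': array([ 0.12872598, -0.097445  , -1.56529917])}
[[[ 823.  567.   -2.]
  [ 821.  288.    0.]
  [ 820.   13.   -1.]
  [ 819. -259.   -0.]
  [ 819. -529.   -1.]]

 [[ 544.  543.    3.]
  [ 545.  277.    1.]
  [ 544.   12.   11.]
  [ 545. -250.    2.]
  [ 546. -511.   -1.]]

 [[ 286.  525.   -2.]
  [ 288.  266.    1.]
  [ 290.   10.    2.]
  [ 291. -243.   -0.]
  [ 293. -492.    2.]]]
{'fx': 432.76398916356914, 'fy': 432.76398916356914, 'cx': 255.61049502225814, 'cy': 193.16879692407343, 'position': array([  22.80310057, -613.14443047,  766.5123259 ]), 'orientation': array([ 0.82057951, -0.30442331, -0.70803512])}
[[[ 3.990e+02  8.430e+02  5.000e+01]
  [ 6.890e+02  6.880e+02 -1.000e+00]
  [ 1.854e+03  1.458e+03 -7.540e+02]
  [ 2.361e+03  9.630e+02 -7.570e+02]
  [ 2.443e+03  3.140e+02 -5.340e+02]]

 [[ 1.970e+02  4.090e+02 -3.000e+00]
  [ 3.940e+02  2.230e+02 -4.000e+00]
  [ 5.850e+02  3.400e+01 -2.000
[... 264 characters left out ...]
0]]]
{'time_s': 0.1, 'joints': array([ 1.21730853e+00,  3.08916871e-01,  1.63506859e+00, -3.54298050e-05,
        1.19972771e+00, -6.97089958e-02]), 'joint_vel': array([-8.67312231e-04, -9.98772967e-04, -2.05730443e-03,  4.63240491e-04,
       -4.71555530e-05, -9.13721018e-05]), 'effort': array([-9.72017551e-05, -4.16405225e+01, -2.77641660e+01, -2.89913271e-05,
        3.92839545e-03,  5.12649805e-06]), 'ee_pos': array([174.7690808 , 599.27661215, 230.15814875]), 'eef_rot': array([-0.4441858 , -3.1096137 ,  0.00326708]), 'force': array([ 0.38302933,  0.59068013, -0.65246497]), 'ft_torque': array([ 0.02939502, -0.02539166,  0.04564956]), 'gripper_force': 0.0, 'grip_width': 1.001493191259538}
```

View pics/top0.png

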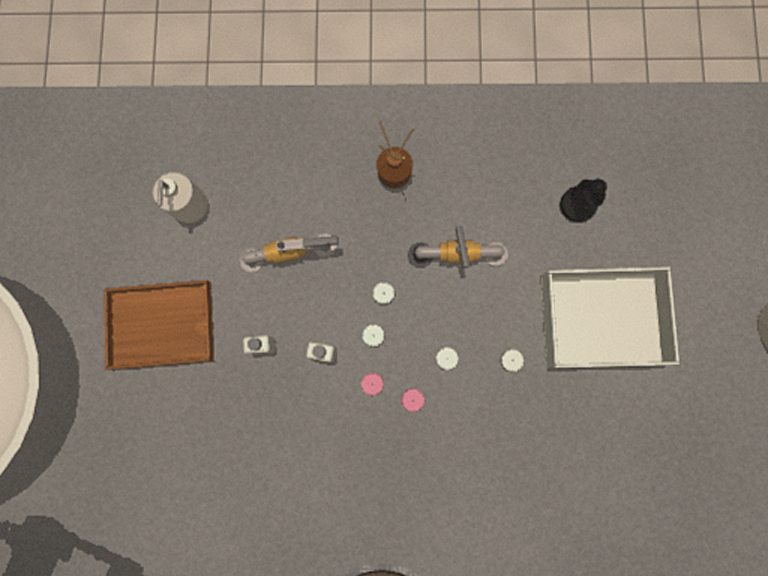

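View pics/side0.png

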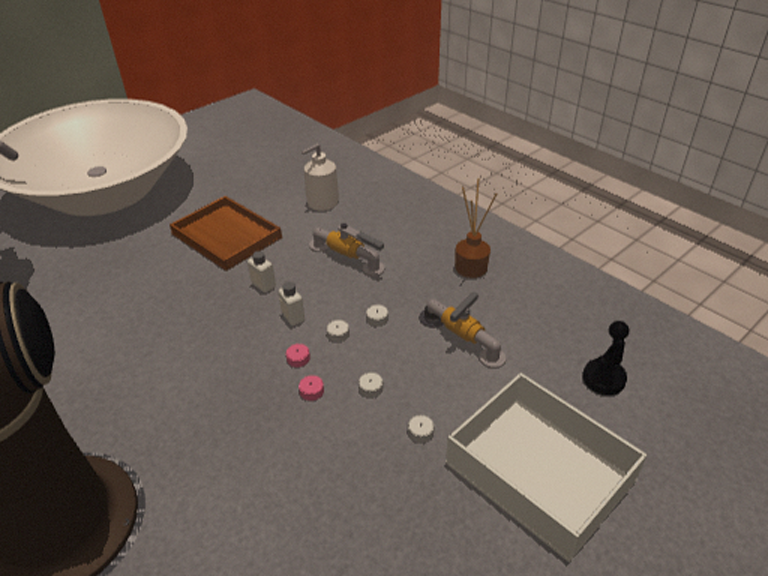

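The top view shows the supply cock at (286,250) with its lever pointing right, so it is open. The drain cock is at (460,252) with its bar across the pipe, so it is shut. Two bottles stand at (257,344) and (320,352). Four white lights lie at (384,293), (373,335), (447,358) and (513,360). The discs at (372,384) and (413,400) are pink, so I leave them. The tray is on the left and the caddy on the right.

```bash
cat >> h.py <<'E'
def pix(s,u,v,h):
    d=rot(s)@np.array([(u-s['cx'])/s['fx'],-(v-s['cy'])/s['fy'],-1.]); p=np.array(s['position'],float)
    return p+d*(h-p[2])/d[2]
def lights(s):
    im=np.array(s['img']); c=cloud(s); g=im.min(2).astype(int)
    m=((g>140)).astype(np.uint8); n,l,st,ce=cv2.connectedComponentsWithStats(m); out=[]
    for i in range(1,n):
        if 60<st[i,4]<1000: 
            q=c[l==i]; out.append((ce[i].round(1),st[i,4],pix(s,*ce[i],16).round(1)[:2],np.median(q[:,2]).round(),np.percentile(q[:,2],95).round()))
    return out
E
python3 - <<'E'
from h import *
s=load('top'); c=cloud(s)
for o in lights(s): print(*o)
def region(name,u0,v0,u1,v1,h0,h1):
    q=c[v0:v1,u0:u1].reshape(-1,3); q=q[(q[:,2]>h0)&(q[:,2]<h1)]
    r=cv2.minAreaRect(q[:,:2].astype(np.float32)); print(name,len(q),q.mean(0).round(1),[np.round(x,1) for x in r])
region('cap1',160,220,183,240,62,85); region('body1',160,220,183,240,48,60)
region('cap2',203,225,226,245,62,85); region('body2',203,225,226,245,48,60)
region('lever',180,150,230,180,60,85); region('stub',180,150,230,180,20,50)
region('bar',296,148,318,186,60,85); region('pipe',270,155,345,180,20,50)
region('tray',65,180,146,250,18,40); region('caddy',355,170,460,250,50,75)
region('soap',95,105,145,160,10,160);region('diff',245,75,282,130,10,180);region('fig',365,112,412,155,10,150)
save(s,'crop1.png',(155,145,350,250),4)
E
```

```text
[62.   3.2] 69 [1100.8  545.1] -750.0 -741.0
[156.9   2.8] 195 [1099.8  275.9] -750.0 -742.0
[193.    2.5] 197 [1099.6  174.2] -750.0 -742.0
[220.7   2.7] 75 [1098.3   96.5] -749.0 -743.0
[300.2   2. ] 166 [1098.4 -125.6] -750.0 -743.0
[337.   2.] 165 [1097.6 -227.7] -750.0 -742.0
[443.6   1.6] 84 [1096.3 -521.5] -749.0 -742.0
[333.2  25.7] 666 [1027.  -215.6] -750.0 -742.0
[349.5  12.7] 77 [1065.2 -261.4] -749.0 -740.0
[410.1  23.4] 897 [1032.3 -426.2] -749.0 -742.0
[434.5  12. ] 73 [1065.4 -494.6] -751.0 -741.0
[87.  24.6] 844 [1035.3  469.8] -750.0 -743.0
[120.8  24.8] 958 [1034.2  374.6] -750.0 -742.0
[156.3  24.2] 867 [1035.1  275.1] -750.0 -742.0
[191.4  24.9] 851 [1032.3  177. ] -750.0 -742.0
[300.4  23.5] 928 [1034.3 -125.4] -749.0 -742.0
[42.4 31.9] 150 [1014.4  593.9] -750.0 -743.0
[301.3  47.7] 462 [ 963.  -126.9] -750.0 -742.0
[338.3  47.6] 492 [ 962.6 -227.8] -750.0 -741.0
[373.7  47.3] 281 [ 962.9 -324. ] -750.0 -741.0
[399.1  44.9] 65 [ 969.5 -393.2] -748.0 -742.0
[442.1  43.3] 82 [ 973.4 -509.7] -749.0 -740.0
[484.8  46.5] 293 [ 963.2 -623.8] -749.0 -742.0
[47.8 49.5]
[... 1122 characters left out ...]
([ 37.9, 102.4]), np.float64(11.6)]
bar 152 [ 625.  -132.9   75.7] [array([ 625.4, -133.1]), array([67.3, 17.8]), np.float64(2.0)]
pipe 523 [ 623.7 -128.7   40.3] [array([ 624.1, -132.5]), array([ 34.7, 152.8]), np.float64(0.4)]
tray 669 [499.3 388.4  24.8] [array([500.2, 386.5]), array([140.3, 181. ]), np.float64(5.0)]
caddy 800 [ 514.4 -384.5   59.3] [array([ 512. , -379.4]), array([160.1, 201.6]), np.float64(1.7)]
soap 846 [707.9 336.3  81.7] [array([716.5, 346.3]), array([67.7, 66.9]), np.float64(41.2)]
diff 578 [771.2 -21.6  64.4] [array([776.9, -21.3]), array([62.3, 62.9]), np.float64(79.3)]
fig 628 [ 711.4 -342.8   51.1] [array([ 713.3, -343.4]), array([62.9, 56.1]), np.float64(21.8)]
```

View pics/crop1.png

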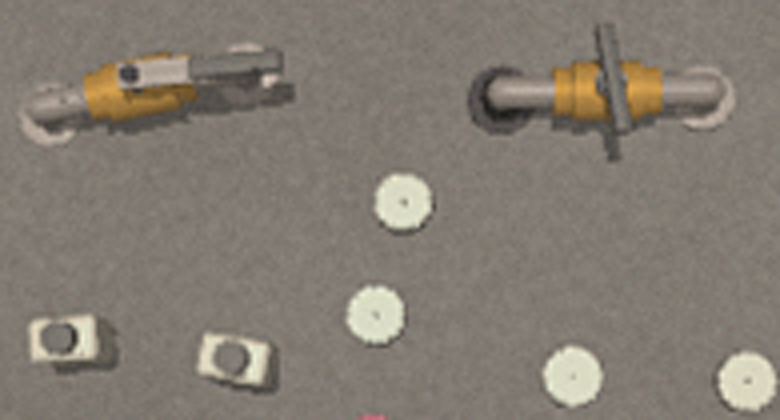

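Call:
{"api": "step_arm", "payload": {"increments": [[0, 0, 0, 0, 0, 1], [0, 0, 0, 0, 0, 1], [0, 0, 0, 0, 0, 1], [0, 0, 0, 0, 0, 1], [0, 0, 0, 0, 0, 1]], "gripper": 0.4}}

```text
time_s: 0.72
ee_pos: [174.9, 599.5, 230.5]
eef_rot: [1.559, 2.727, -0.002]
force: [-0.3, 0.4, 0.0]
grip_width: 0.398
gripper_force: 0.0
```

Call:
{"api": "step_arm", "payload": {"increments": [[0, 0, 0, 0, 0, 1], [0, 0, 0, 0, 0, 1], [0, 0, 0, 0, 0, 1], [0, 0, 0, 0, 0, 0.3], [0, 0, 0, 0, 0, 0]]}}

```text
time_s: 1.35
ee_pos: [174.9, 599.6, 230.7]
eef_rot: [2.173, 2.268, -0.002]
force: [0.0, -0.4, 0.1]
grip_width: 0.403
gripper_force: 0.0
```

```bash
python3 - <<'E'
from h import *
s=load('top')
print(pix(s,187,163,78),'stem'); print(pix(s,155+283/4,145+57/4,76),'tip')
for u,v in((128,72),(140,88)): print(pix(s,155+u/4,145+v/4,49))
# pipe line fits by height
c=cloud(s)
for n,(u0,v0,u1,v1) in dict(sup=(155,145,232,185),dr=(270,150,345,185)).items():
    q=c[v0:v1,u0:u1].reshape(-1,3)
    for lo,hi in((28,45),(62,85)):
        k=q[(q[:,2]>lo)&(q[:,2]<hi)][:,:2]; w,V=np.linalg.eigh(np.cov(k.T)); print(n,lo,k.mean(0).round(1),np.degrees(np.arctan2(*V[::-1,1])).round(1), k.min(0).round(),k.max(0).round())
E
```

```text
[628.551211   166.18998923  78.        ] stem
[638.43540381  70.30204278  76.        ] tip
[634.49408375 171.78627386  49.        ]
[624.10248186 163.8184885   49.        ]
sup 28 [620.1 182.9] 97.6 [606.  94.] [651. 239.]
sup 62 [631.7 124.2] 95.1 [620.  72.] [642. 175.]
dr 28 [ 623.7 -130.7] 90.0 [ 607. -209.] [641. -58.]
dr 62 [ 625. -133.] -170.2 [ 592. -143.] [ 659. -123.]
```

Call:
{"api": "step_arm", "payload": {"increments": [[0, 0, 0, 0, 0, -0.3], [-0.223, 0.172, 0, 0, 0, 0], [-0.223, 0.172, 0, 0, 0, 0], [-0.223, 0.172, 0, 0, 0, 0], [-0.223, 0.172, 0, 0, 0, 0]]}}

```text
time_s: 1.98
ee_pos: [328.5, 432.8, 231.2]
eef_rot: [2.121, 2.317, 0.0]
force: [0.9, -0.0, -0.2]
grip_width: 0.4
gripper_force: 0.0
```

Call:
{"api": "step_arm", "payload": {"increments": [[-0.223, 0.172, 0, 0, 0, 0], [-0.223, 0.172, 0, 0, 0, 0], [-0.223, 0.172, 0, 0, 0, 0], [-0.223, 0.172, 0, 0, 0, 0], [-0.223, 0.172, 0.1, 0, 0, 0]]}}

```text
time_s: 2.6
ee_pos: [521.0, 226.1, 213.0]
eef_rot: [2.12, 2.315, 0.007]
force: [0.0, 0.7, -0.3]
grip_width: 0.399
gripper_force: 0.0
```

Call:
{"api": "step_arm", "payload": {"increments": [[-0.223, 0.172, 0.1, 0, 0, 0], [-0.223, 0.172, 0.1, 0, 0, 0], [-0.223, 0.172, 0.1, 0, 0, 0], [0, 0, 0, 0, 0, 0], [0, 0, 0, 0, 0, 0]]}}

```text
time_s: 3.22
ee_pos: [632.2, 102.7, 150.7]
eef_rot: [-2.122, -2.314, 0.001]
force: [-0.2, 0.4, -0.4]
grip_width: 0.396
gripper_force: 0.0
```

Call:
{"api": "step_arm", "payload": {"increments": [[0, 0.01, 0.15, 0, 0, 0], [0, 0, 0.15, 0, 0, 0], [0, 0, 0.1, 0, 0, 0], [0, 0, 0.06, 0, 0, 0], [0, 0, 0, 0, 0, 0]], "gripper": 0.35}}

```text
time_s: 3.85
ee_pos: [634.1, 103.3, 58.8]
eef_rot: [-2.121, -2.316, 0.001]
force: [0.9, -0.5, -0.7]
grip_width: 0.348
gripper_force: 0.0
```

Call:
{"api": "step_arm", "payload": {"increments": [[0, 0, 0, 0, 0, 0], [0, 0, 0, 0, 0, 0], [0.004, -0.048, 0, 0, 0, 1], [0.004, -0.048, 0, 0, 0, 1], [0.004, -0.048, 0, 0, 0, 1]], "gripper": 0.2, "grip_force": 20}}

```text
time_s: 4.47
ee_pos: [608.4, 106.6, 60.8]
eef_rot: [2.588, 1.776, 0.006]
force: [2.8, -0.7, -0.5]
grip_width: 0.2
gripper_force: 1.2
```

Call:
{"api": "step_arm", "payload": {"increments": [[0.004, -0.048, 0, 0, 0, 1], [0.004, -0.048, 0, 0, 0, 1], [0.004, -0.048, 0, 0, 0, 1], [0.004, -0.048, 0, 0, 0, 1], [0, 0, 0, 0, 0, 0]]}}

```text
time_s: 5.1
ee_pos: [577.1, 130.9, 60.2]
eef_rot: [2.997, 0.943, 0.002]
force: [0.3, -0.0, 0.7]
grip_width: 0.201
gripper_force: 0.0
```

Call:
{"api": "step_arm", "payload": {"increments": [[0.004, -0.048, 0, 0, 0, 1], [0.004, -0.048, 0, 0, 0, 1], [0, -0.02, 0, 0, 0, 0.4], [0, 0, 0, 0, 0, 0]]}}

```text
time_s: 5.6
ee_pos: [567.6, 151.9, 59.7]
eef_rot: [-3.117, -0.392, -0.002]
force: [0.2, -0.2, 0.7]
grip_width: 0.204
gripper_force: 0.1
```

Call:
{"api": "step_arm", "payload": {"increments": [[0, -0.02, 0, 0, 0, 0.4], [0, 0, 0, 0, 0, 0]]}}

```text
time_s: 5.85
ee_pos: [566.7, 155.6, 59.6]
eef_rot: [-3.127, -0.298, -0.002]
force: [0.4, -0.8, 0.7]
grip_width: 0.203
gripper_force: 0.4
```

```bash
python3 - <<'E'
from h import *
s=cam('side'); save(s,'side1.png',(160,110,340,245),4)
print(arm.get_obs()['force'],arm.get_obs()['ft_torque'])
E
```

```text
[ 0.65616681 -0.73753005  0.60600614] [-0.06785253 -0.09506574  0.03760861]
```

View pics/side1.png

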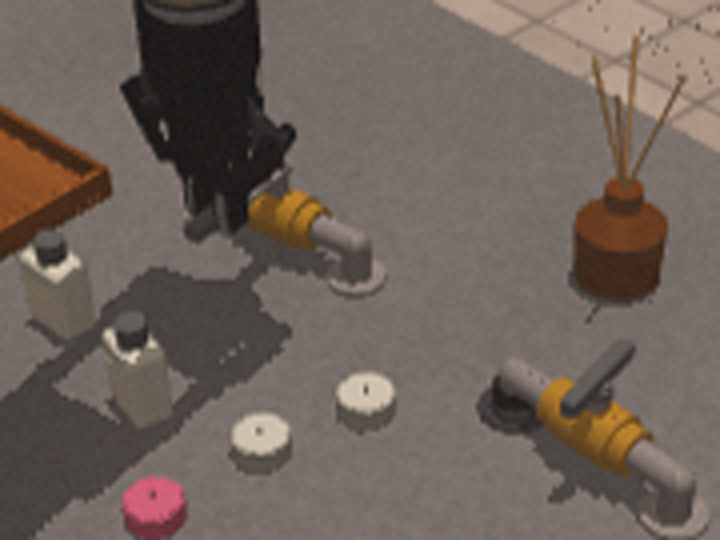

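The camera shows the lever nearly square across the pipe, and the force is still low. I keep pushing gently until it meets the stop.

Call:
{"api": "step_arm", "payload": {"increments": [[0, -0.015, 0, 0, 0, 0.2], [0, 0, 0, 0, 0, 0]]}}

```text
time_s: 6.15
ee_pos: [566.5, 156.5, 59.5]
eef_rot: [3.128, 0.251, 0.002]
force: [2.1, -7.4, 0.3]
grip_width: 0.2
gripper_force: 3.7
```

Call:
{"api": "step_arm", "payload": {"increments": [[0, -0.015, 0, 0, 0, 0.2], [0, 0, 0, 0, 0, 0]]}}

```text
time_s: 6.4
ee_pos: [566.7, 156.6, 59.5]
eef_rot: [3.126, 0.207, 0.003]
force: [3.9, -14.6, 0.5]
grip_width: 0.2
gripper_force: 7.7
```

The stop is reached: the force rises while the tool stays put. I back off and lift.

Call:
{"api": "step_arm", "payload": {"increments": [[0, 0.03, 0, 0, 0, 0], [0, 0, 0, 0, 0, 0], [0, 0, -0.2, 0, 0, 0], [0, 0, -0.25, 0, 0, 0], [0, 0, -0.25, 0, 0, 0]], "gripper": 0.3}}

```text
time_s: 7.02
ee_pos: [565.0, 156.4, 200.2]
eef_rot: [-3.134, -0.202, 0.002]
force: [0.4, -0.2, 0.4]
grip_width: 0.295
gripper_force: 0.0
```

Call:
{"api": "step_arm", "payload": {"increments": [[0, 0, 0, 0, 0, -0.28], [0.008, 0.246, 0, 0, 0, 0], [0.008, 0.246, 0, 0, 0, 0], [0.008, 0.246, 0, 0, 0, 0], [0.008, 0.246, 0, 0, 0, 0]]}}

```text
time_s: 7.65
ee_pos: [605.4, -37.6, 199.1]
eef_rot: [-3.129, -0.268, 0.0]
force: [-0.0, 0.2, 0.4]
grip_width: 0.301
gripper_force: 0.0
```

Call:
{"api": "step_arm", "payload": {"increments": [[0.008, 0.246, 0, 0, 0, 0], [0.008, 0.246, 0, 0, 0, 0], [0, 0, 0.2, 0, 0, 0], [0, 0, 0, 0, 0, 0], [0, 0, 0, 0, 0, 0]], "gripper": 0.4}}

```text
time_s: 8.28
ee_pos: [625.3, -132.7, 159.6]
eef_rot: [-3.13, -0.268, 0.0]
force: [0.5, -0.2, -0.7]
grip_width: 0.399
gripper_force: 0.0
```

```bash
python3 - <<'E'
from h import *
s=cam('top'); c=cloud(s); save(s,'top1.png',(150,140,340,260),4)
q=c[150:210,165:232].reshape(-1,3); 
for lo,hi in((28,45),(62,85)):
    k=q[(q[:,2]>lo)&(q[:,2]<hi)][:,:2]; w,V=np.linalg.eigh(np.cov(k.T)); print(len(k),k.mean(0).round(1),np.degrees(np.arctan2(*V[::-1,1])).round(1),k.min(0).round(),k.max(0).round())
for o in lights(s):
    if o[0][1]>100: print(*o)
E
```

```text
359 [627.5 158.8] 101.9 [606.  92.] [651. 231.]
263 [587.2 157.4] -168.2 [536. 141.] [637. 176.]
[115.1 126.7] 453 [740.7 374.5] 92.0 138.0
[214.8 162.2] 153 [643.3 104.7] 7.0 43.0
[188.6 170.8] 88 [620.3 173.4] 72.0 75.0
[166.4 172.1] 146 [616.7 231.9] 6.0 44.0
[255.2 194.6] 176 [557.5  -2.1] 17.0 21.0
[247.6 222.7] 197 [484.7  17.3] 17.0 21.0
[170.5 229.3] 134 [467.3 216. ] 56.0 66.0
[212.7 233.8] 145 [455.9 106.7] 56.0 60.0
[247.6 255.8] 154 [400.7  16.6] 18.0 21.0
```

View pics/top1.png

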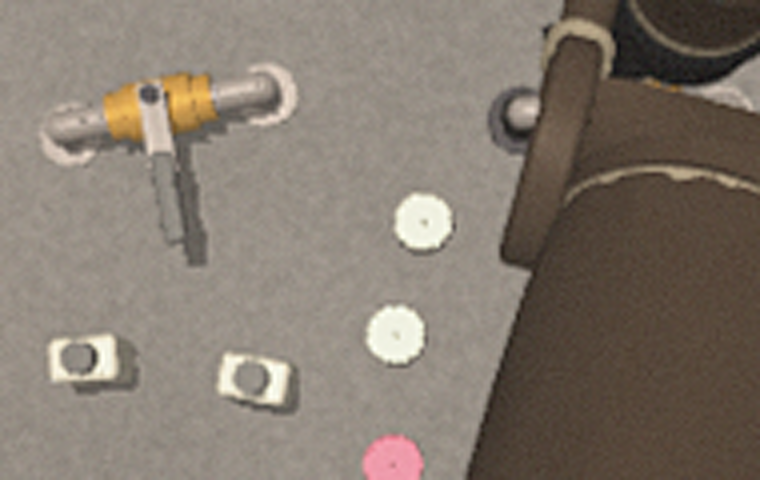

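The supply lever lies at -168.2° and its pipe at 101.9°, so it is square and shut. Next is the drain cock.

Call:
{"api": "step_arm", "payload": {"increments": [[0, 0, 0.2, 0, 0, 0], [0, 0, 0.2, 0, 0, 0], [0, 0, 0.1, 0, 0, 0], [0, 0, 0, 0, 0, 0], [0, 0, 0, 0, 0, 0]]}}

```text
time_s: 8.95
ee_pos: [626.9, -133.9, 61.3]
eef_rot: [3.129, 0.267, 0.005]
force: [0.7, -0.1, 0.0]
grip_width: 0.398
gripper_force: 0.0
```

Call:
{"api": "step_arm", "payload": {"increments": [[0, 0, 0, 0, 0, 0], [0, 0, 0, 0, 0, 0], [0, 0, 0, 0, 0, 0], [0, 0, 0, 0, 0, -0.7], [0, 0, 0, 0, 0, -1]], "gripper": 0.16, "grip_force": 20}}

```text
time_s: 9.57
ee_pos: [627.4, -132.6, 61.4]
eef_rot: [-3.07, -0.667, -0.008]
force: [2.3, 5.5, 4.6]
grip_width: 0.166
gripper_force: 15.7
```

Call:
{"api": "step_arm", "payload": {"increments": [[0, 0, 0, 0, 0, -1], [0, 0, 0, 0, 0, -1], [0, 0, 0, 0, 0, -1], [0, 0, 0, 0, 0, -1], [0, 0, 0, 0, 0, -1]]}}

```text
time_s: 10.2
ee_pos: [627.4, -132.9, 61.4]
eef_rot: [2.611, 1.744, 0.007]
force: [0.8, 4.4, 4.3]
grip_width: 0.16
gripper_force: 16.1
```

Call:
{"api": "step_arm", "payload": {"increments": [[0, 0, 0, 0, 0, -1], [0, 0, 0, 0, 0, -1], [0, 0, 0, 0, 0, -0.7], [0, 0, 0, 0, 0, 0], [0, 0, 0, 0, 0, 0]]}}

```text
time_s: 10.82
ee_pos: [627.5, -133.0, 61.3]
eef_rot: [2.212, 2.226, 0.006]
force: [2.3, 4.1, 5.7]
grip_width: 0.162
gripper_force: 13.1
```

```bash
python3 - <<'E'
from h import *
o=arm.get_obs(); print(o['force'],o['ft_torque'],o['joints'])
E
```

```text
[2.27939963 4.098151   5.66764682] [ 0.86338545 -0.30230999 -0.10399916] [-0.27778968  0.53202236  1.69721563  0.00254074  0.90770756 -0.28574448]
```

Call:
{"api": "step_arm", "payload": {"increments": [[0, 0, 0, 0, 0, -0.4], [0, 0, 0, 0, 0, -0.3], [0, 0, 0, 0, 0, 0], [0, 0, 0, 0, 0, 0]]}}

```text
time_s: 11.32
ee_pos: [627.6, -133.3, 61.3]
eef_rot: [2.092, 2.339, 0.006]
force: [2.2, 6.0, 4.8]
grip_width: 0.168
gripper_force: 14.1
```

```bash
python3 - <<'E'
from h import *
o=arm.get_obs(); print(o['force'],o['ft_torque'],o['joints'])
E
```

```text
[2.18912427 5.99962695 4.7619531 ] [ 0.77478396 -0.37349877 -0.17521659] [-0.27801694  0.53214803  1.6971045   0.00209343  0.90741782 -0.39035274]
```

Call:
{"api": "step_arm", "payload": {"increments": [[0, 0, 0, 0, 0, 0], [0, 0, 0, 0, 0, 0], [0, 0, -0.15, 0, 0, 0], [0, 0, -0.2, 0, 0, 0], [0, 0, -0.2, 0, 0, 0.74]], "gripper": 0.4}}

```text
time_s: 11.95
ee_pos: [624.0, -134.2, 169.2]
eef_rot: [-2.221, -2.219, 0.003]
force: [0.1, -0.6, -0.9]
grip_width: 0.396
gripper_force: 0.0
```

Call:
{"api": "step_arm", "payload": {"increments": [[-0.111, -0.232, 0, 0, 0, 0], [-0.111, -0.232, 0, 0, 0, 0], [-0.111, -0.232, 0, 0, 0, 0], [-0.111, -0.232, 0, 0, 0, 0], [0, 0, 0, 0, 0, 0]], "gripper": 0.75}}

```text
time_s: 12.58
ee_pos: [435.9, -223.8, 168.2]
eef_rot: [-2.22, -2.218, 0.003]
force: [0.9, 0.5, -0.0]
grip_width: 0.751
gripper_force: 0.0
```

```bash
python3 - <<'E'
from h import *
s=cam('top'); c=cloud(s); save(s,'top2.png',(150,140,390,270),3)
q=c[145:190,265:350].reshape(-1,3)
for lo,hi in((28,45),(62,85)):
    k=q[(q[:,2]>lo)&(q[:,2]<hi)][:,:2]; w,V=np.linalg.eigh(np.cov(k.T)); print(len(k),k.mean(0).round(1),np.degrees(np.arctan2(*V[::-1,1])).round(1),k.min(0).round(),k.max(0).round())
for o in lights(s):
    if o[0][1]>100: print(*o)
E
```

```text
359 [ 622.5 -130.9] 89.9 [ 607. -209.] [642. -58.]
152 [ 624.7 -133.4] 87.0 [ 616. -168.] [634. -99.]
[116.2 125.8] 370 [743.1 371.7] 93.0 137.0
[219.  162.9] 72 [641.6  93.5] 5.0 9.0
[188.6 170.9] 80 [620.  173.3] 72.0 74.0
[255.3 194.7] 163 [557.4  -2.3] 17.0 20.0
[248.3 223.1] 173 [483.7  15.3] 17.0 21.0
[170.7 229.2] 112 [467.3 215.4] 56.0 60.0
[212.9 234. ] 114 [455.5 106.2] 57.0 60.0
[297.7 238.4] 180 [ 445.1 -111. ] 18.0 20.0
[247.9 255.7] 105 [401.  16.] 18.0 21.0
[275.  266.3] 109 [374.9 -52.7] 17.0 21.0
```

View pics/top2.png

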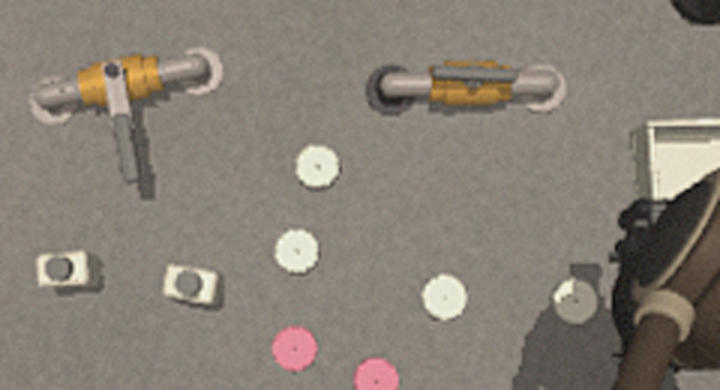

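The bar reads 87.0° against 89.9° for the pipe, about 0.05 rad short. That is inside the limit but with little margin, so I go back and press it to the stop with a firmer grip.

Call:
{"api": "step_arm", "payload": {"increments": [[0.113, 0.237, 0, 0, 0, 0], [0.113, 0.237, 0, 0, 0, 0], [0.113, 0.237, 0, 0, 0, 0], [0.113, 0.237, 0, 0, 0, 0.35], [0, 0, 0, 0, 0, 0]], "gripper": 0.4}}

```text
time_s: 13.25
ee_pos: [633.2, -129.4, 168.7]
eef_rot: [2.27, 2.169, 0.003]
force: [-0.7, 0.2, 0.1]
grip_width: 0.399
gripper_force: 0.0
```

Call:
{"api": "step_arm", "payload": {"increments": [[0, 0, 0.2, 0, 0, 0], [0, 0, 0.2, 0, 0, 0], [0, 0, 0.13, 0, 0, 0], [0, 0, 0, 0, 0, 0], [0, 0, 0, 0, 0, 0]]}}

```text
time_s: 13.88
ee_pos: [630.0, -132.3, 64.2]
eef_rot: [2.275, 2.165, 0.001]
force: [0.5, -0.8, 1.1]
grip_width: 0.402
gripper_force: 0.0
```

Call:
{"api": "step_arm", "payload": {"increments": [[0, 0, 0, 0, 0, 0], [0, 0, 0, 0, 0, 0], [0, 0, 0, 0, 0, 0], [0, 0, 0, 0, 0, -0.5], [0, 0, 0, 0, 0, 0]], "gripper": 0.1, "grip_force": 60}}

```text
time_s: 14.5
ee_pos: [627.6, -132.3, 65.2]
eef_rot: [-2.192, -2.247, 0.004]
force: [-5.9, 0.8, 5.6]
grip_width: 0.115
gripper_force: 57.4
```

```bash
python3 - <<'E'
from h import *
o=arm.get_obs(); print(o['force'],o['ft_torque'],o['joints'])
E
```

```text
[-5.91834788  0.80759216  5.5840987 ] [ 0.03889474  1.03639811 -0.24943277] [-2.75252038e-01  5.30641656e-01  1.68950939e+00 -9.13468892e-04
  9.24815854e-01 -2.99800883e-01]
```

Call:
{"api": "step_arm", "payload": {"increments": [[0, 0, 0, 0, 0, -0.4], [0, 0, 0, 0, 0, -0.2], [0, 0, 0, 0, 0, 0]]}}

```text
time_s: 14.88
ee_pos: [627.6, -132.3, 65.3]
eef_rot: [-2.094, -2.337, 0.002]
force: [-5.3, -0.2, 6.7]
grip_width: 0.113
gripper_force: 80.0
```

```bash
python3 - <<'E'
from h import *
o=arm.get_obs(); print(o['force'],o['ft_torque'],o['joints'])
E
```

```text
[-5.32057461 -0.17455227  6.67729333] [-0.05602753  1.05927861 -1.25145341] [-2.75916722e-01  5.30558368e-01  1.68955109e+00  7.25157450e-04
  9.25025638e-01 -3.86119893e-01]
```

Call:
{"api": "step_arm", "payload": {"increments": [[0, 0, 0, 0, 0, 0], [0, 0, 0, 0, 0, 0], [0, 0, -0.15, 0, 0, 0], [0, 0, -0.2, 0, 0, 0], [0, 0, -0.15, 0, 0, 0.74]], "gripper": 0.4, "grip_force": 30}}

```text
time_s: 15.5
ee_pos: [630.5, -132.4, 165.7]
eef_rot: [2.217, 2.222, 0.002]
force: [0.4, -0.6, 0.4]
grip_width: 0.395
gripper_force: 0.0
```

Call:
{"api": "step_arm", "payload": {"increments": [[-0.111, -0.228, 0, 0, 0, 0], [-0.111, -0.228, 0, 0, 0, 0], [-0.111, -0.228, 0, 0, 0, 0], [-0.111, -0.228, 0, 0, 0, 0], [0, 0, 0, 0, 0, 0]], "gripper": 0.75}}

```text
time_s: 16.12
ee_pos: [444.8, -222.6, 163.4]
eef_rot: [-2.22, -2.223, 0.001]
force: [0.8, 0.1, -0.6]
grip_width: 0.747
gripper_force: 0.0
```

```bash
python3 - <<'E'
from h import *
s=cam('top'); c=cloud(s)
q=c[145:190,265:350].reshape(-1,3)
for lo,hi in((28,45),(62,85)):
    k=q[(q[:,2]>lo)&(q[:,2]<hi)][:,:2]; w,V=np.linalg.eigh(np.cov(k.T)); print(len(k),k.mean(0).round(1),np.degrees(np.arctan2(*V[::-1,1])).round(1),k.min(0).round(),k.max(0).round())
E
```

```text
370 [ 622.4 -131.1] 89.5 [ 608. -210.] [642. -58.]
153 [ 624.8 -133.2] 92.1 [ 616. -168.] [632. -99.]
```

The drain is now at its stop, with the bar at 92.1°. Next are the tea lights, starting with the one at (442,-222).

Call:
{"api": "step_arm", "payload": {"increments": [[0, -0.014, 0.3, 0, 0, 0], [0, 0, 0.3, 0, 0, 0], [0, 0, 0.15, 0, 0, 0], [0, 0, 0.045, 0, 0, 0], [0, 0, 0, 0, 0, 0]]}}

```text
time_s: 16.8
ee_pos: [445.7, -221.8, 4.5]
eef_rot: [2.215, 2.227, 0.0]
force: [-0.5, -0.5, 0.5]
grip_width: 0.755
gripper_force: 0.0
```

Call:
{"api": "step_arm", "payload": {"increments": [[0, 0, 0, 0, 0, 0], [0, 0, 0, 0, 0, 0], [0, 0, 0, 0, 0, 0], [0, 0, 0, 0, 0, 0]], "gripper": 0.2, "grip_force": 30}}

```text
time_s: 17.3
ee_pos: [446.1, -222.6, 6.2]
eef_rot: [2.214, 2.223, 0.002]
force: [-0.4, 0.9, 5.7]
grip_width: 0.421
gripper_force: 29.9
```

Call:
{"api": "step_arm", "payload": {"increments": [[0, 0, -0.15, 0, 0, 0], [0, 0, -0.3, 0, 0, 0], [0.3, 0.03, -0.15, 0, 0, 0], [0.3, 0.03, 0, 0, 0, 0], [0.3, 0.03, 0, 0, 0, 0]]}}

```text
time_s: 17.92
ee_pos: [461.9, -44.8, 123.6]
eef_rot: [2.216, 2.223, 0.003]
force: [1.0, -0.2, -0.2]
grip_width: 0.427
gripper_force: 30.2
```

Call:
{"api": "step_arm", "payload": {"increments": [[0.3, 0.03, 0, 0, 0, 0], [0.3, 0.03, 0, 0, 0, 0], [0.3, 0.03, 0, 0, 0, 0], [0.3, 0.03, 0, 0, 0, 0], [0.3, 0.03, 0, 0, 0, 0]]}}

```text
time_s: 18.55
ee_pos: [489.9, 256.2, 122.8]
eef_rot: [2.216, 2.226, 0.002]
force: [2.1, -1.0, 0.2]
grip_width: 0.422
gripper_force: 30.2
```

Call:
{"api": "step_arm", "payload": {"increments": [[0.3, 0.03, 0, 0, 0, 0], [0.3, 0.03, 0, 0, 0, 0], [0.3, 0.03, 0, 0, 0, 0], [0, 0, 0, 0, 0, 0]]}}

```text
time_s: 19.05
ee_pos: [507.0, 438.8, 122.7]
eef_rot: [-2.211, -2.231, -0.006]
force: [0.6, -0.8, 0.6]
grip_width: 0.426
gripper_force: 30.2
```

Call:
{"api": "step_arm", "payload": {"increments": [[0, 0, 0.25, 0, 0, 0], [0, 0, 0.2, 0, 0, 0], [0, 0, 0.08, 0, 0, 0], [0, 0, 0, 0, 0, 0]]}}

```text
time_s: 19.55
ee_pos: [506.5, 433.1, 15.5]
eef_rot: [-2.217, -2.226, 0.003]
force: [0.1, -0.2, -0.6]
grip_width: 0.423
gripper_force: 32.1
```

Call:
{"api": "step_arm", "payload": {"increments": [[0, 0, 0, 0, 0, 0], [0, 0, 0, 0, 0, 0], [0, 0, -0.1, 0, 0, 0], [0, 0, -0.25, 0, 0, 0], [0, 0, -0.2, 0, 0, 0]], "gripper": 0.62}}

```text
time_s: 20.18
ee_pos: [507.9, 435.0, 130.0]
eef_rot: [2.216, 2.226, 0.006]
force: [0.4, 1.0, -0.2]
grip_width: 0.617
gripper_force: 0.0
```

Call:
{"api": "step_arm", "payload": {"increments": [[-0.291, -0.052, 0, 0, 0, 0], [-0.291, -0.052, 0, 0, 0, 0], [-0.291, -0.052, 0, 0, 0, 0], [-0.291, -0.052, 0, 0, 0, 0], [0, 0, 0, 0, 0, 0]], "gripper": 0.75}}

```text
time_s: 20.8
ee_pos: [465.6, 198.1, 127.5]
eef_rot: [2.221, 2.221, -0.0]
force: [0.2, -0.0, -0.1]
grip_width: 0.75
gripper_force: 0.0
```

```bash
python3 - <<'E'
from h import *
s=cam('top'); save(s,'top3.png',(60,140,370,280),2.5)
for o in lights(s):
    if o[0][1]>100: print(*o)
E
```

```text
[116.1 125.8] 377 [743.1 372. ] 93.0 137.0
[219.2 162.7] 75 [642.1  93.2] 5.0 8.0
[188.7 170.9] 82 [620.1 173.1] 71.0 74.0
[255.3 194.7] 163 [557.4  -2.3] 17.0 20.0
[248.4 223.1] 175 [483.8  15.2] 17.0 21.0
[213.1 233.8] 116 [456.  105.6] 57.0 60.0
[297.7 238.4] 179 [ 445.1 -111.1] 17.0 21.0
[247.8 255.7] 109 [400.9  16.2] 18.0 21.0
[274.9 266.3] 106 [374.8 -52.5] 18.0 20.0
```

View pics/top3.png

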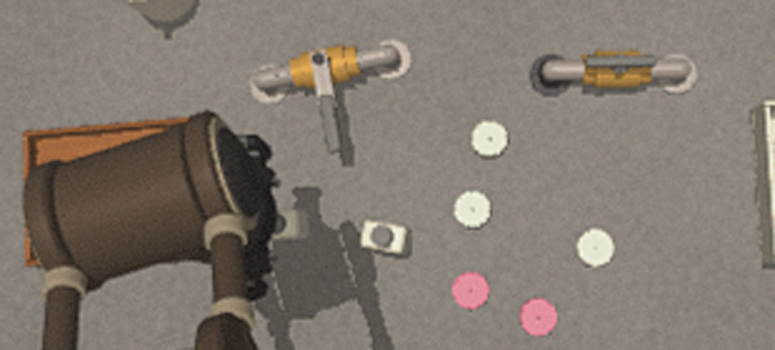

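Call:
{"api": "step_arm", "payload": {"increments": [[0.04, 0, 0.2, 0, 0, 0], [0, 0, 0.2, 0, 0, 0], [0, 0, 0.1, 0, 0, 0], [0, 0, 0, 0, 0, 0]]}}

```text
time_s: 21.35
ee_pos: [465.9, 210.3, 25.4]
eef_rot: [-2.214, -2.227, 0.002]
force: [-0.1, -0.1, -0.1]
grip_width: 0.754
gripper_force: 0.0
```

Call:
{"api": "step_arm", "payload": {"increments": [[0, 0, 0, 0, 0, 0], [0, 0, 0, 0, 0, 0], [0, 0, 0, 0, 0, 0], [0, 0, -0.1, 0, 0, 0], [0, 0, -0.3, 0, 0, 0]], "gripper": 0.15, "grip_force": 40}}

```text
time_s: 21.98
ee_pos: [462.9, 207.9, 103.9]
eef_rot: [-2.214, -2.223, 0.012]
force: [0.3, -0.3, -0.3]
grip_width: 0.321
gripper_force: 39.5
```

Call:
{"api": "step_arm", "payload": {"increments": [[0, 0, -0.2, 0, 0, 0], [-0.302, 0.027, 0, 0, 0, 0], [-0.302, 0.027, 0, 0, 0, 0], [-0.302, 0.027, 0, 0, 0, 0], [-0.302, 0.027, 0, 0, 0, 0]]}}

```text
time_s: 22.6
ee_pos: [488.9, -34.1, 146.6]
eef_rot: [2.216, 2.226, 0.001]
force: [1.1, -0.3, -0.8]
grip_width: 0.326
gripper_force: 39.5
```

Call:
{"api": "step_arm", "payload": {"increments": [[-0.302, 0.027, 0, 0, 0, 0], [-0.302, 0.027, 0, 0, 0, 0], [-0.302, 0.027, 0, 0, 0, 0], [-0.302, 0.027, 0, 0, 0, 0], [-0.302, 0.027, 0, 0, 0, 0]]}}

```text
time_s: 23.22
ee_pos: [517.1, -336.1, 146.3]
eef_rot: [2.217, 2.226, 0.0]
force: [1.6, 0.3, -1.0]
grip_width: 0.318
gripper_force: 39.5
```

Call:
{"api": "step_arm", "payload": {"increments": [[0, 0, 0, 0, 0, 0], [0, 0, 0.2, 0, 0, 0], [0, 0, 0.2, 0, 0, 0]]}}

```text
time_s: 23.6
ee_pos: [517.5, -333.6, 65.9]
eef_rot: [2.216, 2.226, 0.001]
force: [0.3, 0.8, -1.7]
grip_width: 0.321
gripper_force: 39.5
```

Call:
{"api": "step_arm", "payload": {"increments": [[0, 0, 0.12, 0, 0, 0], [0, 0, 0.045, 0, 0, 0], [0, 0, 0, 0, 0, 0]]}}

```text
time_s: 23.98
ee_pos: [517.5, -333.3, 33.8]
eef_rot: [-2.216, -2.227, -0.0]
force: [0.5, 0.4, -1.2]
grip_width: 0.321
gripper_force: 39.5
```

Call:
{"api": "step_arm", "payload": {"increments": [[0, 0, 0, 0, 0, 0], [0, 0, 0, 0, 0, 0], [0, 0, -0.1, 0, 0, 0], [0, 0, -0.25, 0, 0, 0], [0, 0, -0.25, 0, 0, 0]], "gripper": 0.55, "grip_force": 30}}

```text
time_s: 24.6
ee_pos: [517.5, -334.2, 155.5]
eef_rot: [2.216, 2.226, 0.0]
force: [0.7, 0.2, -0.3]
grip_width: 0.547
gripper_force: 0.0
```

Call:
{"api": "step_arm", "payload": {"increments": [[0.279, -0.091, 0, 0, 0, 0], [0.279, -0.091, 0, 0, 0, 0], [0.279, -0.091, 0, 0, 0, 0], [0.279, -0.091, 0, 0, 0, 0], [0, 0, 0.15, 0, 0, 0]], "gripper": 0.75}}

```text
time_s: 25.22
ee_pos: [444.7, -108.9, 126.2]
eef_rot: [2.208, 2.227, 0.005]
force: [0.4, -1.5, -0.7]
grip_width: 0.752
gripper_force: 0.0
```

```bash
python3 - <<'E'
from h import *
for n in ('side','top'):
  s=cam(n); print(n)
  for o in lights(s):
    if o[0][1]>100: print(*o)
c=cloud(s); q=c[180:245,365:450].reshape(-1,3); k=q[(q[:,2]>66)&(q[:,2]<80)]; print(len(k),k.mean(0) if len(k) else 0)
E
```

```text
side
[295.5 106.1] 116 [1009.   267.8] -757.0 -749.0
[363.6 103.6] 98 [1188.3  115.4] -757.0 -747.0
[327.7 106.2] 156 [1086.7  190.2] -756.0 -747.0
[280.2 112.2] 107 [942.9 276.1] -758.0 -746.0
[312.3 115. ] 251 [1006.1  188.7] -756.0 -748.0
[212.8 113.2] 73 [776.8 430.6] 87.0 93.0
[348.6 116.1] 208 [1086.1  100.3] -756.0 -749.0
[386.  112.7] 66 [1191.4   26.9] -757.0 -747.0
[335.  123.6] 142 [1017.9  102. ] -756.0 -749.0
[369.6 126. ] 256 [1085.4   15.8] -756.0 -747.0
[411.5 124.5] 192 [1187.8  -71.7] -755.0 -746.0
[349.4 131.5] 62 [1014.1   40.8] -756.0 -748.0
[393.  136.8] 259 [1085.7  -70.9] -756.0 -748.0
[436. 135.] 231 [1188.3 -157.4] -757.0 -748.0
[357.8 138.8] 129 [999.8  -2.2] -757.0 -748.0
[342.2 144.3] 99 [942.3  12.4] -756.0 -748.0
[377.2 147.2] 354 [1005.1  -69.6] -757.0 -748.0
[457.9 144.8] 155 [1187.2 -229.6] -756.0 -747.0
[417.2 148.1] 289 [1085.3 -154.9] -756.0 -747.0
[364.4 155.8] 183 [942.  -69.6] -755.0 -748.0
[402.5 159.6] 441 [1005.2 -156.6] -755.0 -748.0
[444.6 161.2] 363 [1084.1 -243.6] -755.0 -748.0
[482.  155.6] 67 [1185.6 -304.6] -757.0 -749.0
[430.3 171.8] 331 [1011.2 -241.2] -755.0 -747.0
[391.4 170.2] 95 [ 940.6 -162.5] -755.0 -748.0
[473.4 174.5] 407 [1084.5 -329. ] -755.0 -747.0
[417.  183.3] 238 [ 940.9 -242.8] -755.0 -747.0
[460.  188.3] 318 [1003.7 -332.2] -755.0 -748.0
[500.4 187.2] 287 [1083.8 -403.6] -756.0 -748.0
[447.3 198.6] 195 [ 942.3 -329.8] -755.0 -748.0
[489.5 202.7] 484 [1004.3 -411.3] -755.0 -747.0
[248.9 208. ] 67 [549.6  -1.4] 13.0 15.0
[479.4 215.3] 306 [ 941.8 -415.3] -755.0 -748.0
[508.5 218.3] 63 [ 982.2 -469. ] -755.0 -748.0
top
[116.3 125.7] 362 [743.2 371.4] 92.0 135.0
[219.2 162.7] 70 [642.1  93.1] 5.0 9.0
[188.7 171. ] 79 [619.9 173.1] 71.0 75.0
[255.3 194.7] 162 [557.3  -2.2] 17.0 20.0
[ 86.1 213.5] 153 [507.2 438. ] 24.0 27.0
[248.4 223.1] 171 [483.7  15.1] 17.0 20.0
65 [ 515.94164878 -334.1219733    76.27549558]
```

Call:
{"api": "step_arm", "payload": {"increments": [[-0.01, 0, 0.25, 0, 0, 0], [0, 0, 0.2, 0, 0, 0], [0, 0, 0.15, 0, 0, 0], [0, 0, 0, 0, 0, 0], [0, 0, 0, 0, 0, 0]]}}

```text
time_s: 25.95
ee_pos: [445.4, -114.3, 4.7]
eef_rot: [2.215, 2.224, 0.002]
force: [-0.5, 0.1, -0.0]
grip_width: 0.747
gripper_force: 0.0
```

Call:
{"api": "step_arm", "payload": {"increments": [[0, 0, 0, 0, 0, 0], [0, 0, 0, 0, 0, 0], [0, 0, 0, 0, 0, 0], [0, 0, -0.25, 0, 0, 0], [0, 0, -0.3, 0, 0, 0]], "gripper": 0.2}}

```text
time_s: 26.58
ee_pos: [442.5, -112.8, 113.8]
eef_rot: [-2.215, -2.225, 0.002]
force: [1.7, -1.6, -0.6]
grip_width: 0.422
gripper_force: 30.3
```

Call:
{"api": "step_arm", "payload": {"increments": [[0.285, 0.024, -0.05, 0, 0, 0], [0.285, 0.024, 0, 0, 0, 0], [0.285, 0.024, 0, 0, 0, 0], [0.285, 0.024, 0, 0, 0, 0], [0.285, 0.024, 0, 0, 0, 0]]}}

```text
time_s: 27.2
ee_pos: [466.7, 173.8, 124.3]
eef_rot: [2.215, 2.226, 0.003]
force: [0.9, -0.3, -0.6]
grip_width: 0.43
gripper_force: 30.3
```

Call:
{"api": "step_arm", "payload": {"increments": [[0.285, 0.024, 0, 0, 0, 0], [0.285, 0.024, 0, 0, 0, 0], [0.285, 0.024, 0, 0, 0, 0], [0.285, 0.024, 0, 0, 0, 0], [0, 0, 0, 0, 0, 0]]}}

```text
time_s: 27.82
ee_pos: [484.8, 404.3, 124.4]
eef_rot: [-2.211, -2.231, -0.006]
force: [0.7, -1.1, -0.3]
grip_width: 0.428
gripper_force: 30.3
```

Call:
{"api": "step_arm", "payload": {"increments": [[0, 0, 0.25, 0, 0, 0], [0, 0, 0.2, 0, 0, 0], [0, 0, 0.09, 0, 0, 0], [0, 0, 0, 0, 0, 0]]}}

```text
time_s: 28.32
ee_pos: [483.8, 398.6, 14.2]
eef_rot: [-2.217, -2.226, 0.004]
force: [-0.1, -0.1, -0.2]
grip_width: 0.429
gripper_force: 30.4
```

Call:
{"api": "step_arm", "payload": {"increments": [[0, 0, 0, 0, 0, 0], [0, 0, 0, 0, 0, 0], [0, 0, -0.1, 0, 0, 0], [0, 0, -0.25, 0, 0, 0], [0, 0, -0.2, 0, 0, 0]], "gripper": 0.6}}

```text
time_s: 28.95
ee_pos: [485.5, 400.7, 129.0]
eef_rot: [2.216, 2.226, 0.005]
force: [0.7, -0.2, 1.7]
grip_width: 0.596
gripper_force: 0.0
```

Call:
{"api": "step_arm", "payload": {"increments": [[-0.3, -0.032, 0, 0, 0, 0], [-0.3, -0.032, 0, 0, 0, 0], [-0.3, -0.032, 0, 0, 0, 0], [-0.3, -0.032, 0, 0, 0, 0], [-0.3, -0.032, 0, 0, 0, 0]], "gripper": 0.75}}

```text
time_s: 29.58
ee_pos: [454.6, 98.2, 127.3]
eef_rot: [2.214, 2.225, 0.005]
force: [0.8, -0.1, 0.4]
grip_width: 0.749
gripper_force: 0.0
```

Call:
{"api": "step_arm", "payload": {"increments": [[0, 0, 0, 0, 0, 0.64], [0, 0, 0, 0, 0, 0.64], [0, 0, 0, 0, 0, 0]]}}

```text
time_s: 29.95
ee_pos: [454.8, 99.7, 126.9]
eef_rot: [2.418, 2.003, 0.004]
force: [-0.1, 0.3, -0.0]
grip_width: 0.749
gripper_force: 0.0
```

Call:
{"api": "step_arm", "payload": {"increments": [[0, 0, 0.2, 0, 0, 0], [0, 0, 0.2, 0, 0, 0], [0, 0, 0.1, 0, 0, 0], [0, 0, 0, 0, 0, 0]]}}

```text
time_s: 30.45
ee_pos: [452.7, 100.0, 24.4]
eef_rot: [-2.416, -2.005, 0.004]
force: [-0.0, 0.6, -1.1]
grip_width: 0.751
gripper_force: 0.0
```

Call:
{"api": "step_arm", "payload": {"increments": [[0, 0, 0, 0, 0, 0], [0, 0, 0, 0, 0, 0], [0, 0, 0, 0, 0, 0], [0, 0, -0.3, 0, 0, 0], [0, 0, -0.3, 0, 0, 0]], "gripper": 0.15, "grip_force": 40}}

```text
time_s: 31.08
ee_pos: [452.8, 99.6, 145.6]
eef_rot: [-2.418, -2.003, 0.004]
force: [2.1, 1.1, -1.1]
grip_width: 0.319
gripper_force: 39.8
```

Call:
{"api": "step_arm", "payload": {"increments": [[0, 0, 0, 0, 0, -0.64], [0, 0, 0, 0, 0, -0.64], [0, 0, 0, 0, 0, 0]]}}

```text
time_s: 31.45
ee_pos: [453.7, 99.8, 145.4]
eef_rot: [2.217, 2.225, 0.001]
force: [0.6, -0.1, -0.1]
grip_width: 0.322
gripper_force: 39.9
```

Call:
{"api": "step_arm", "payload": {"increments": [[-0.289, 0.032, 0, 0, 0, 0], [-0.289, 0.032, 0, 0, 0, 0], [-0.289, 0.032, 0, 0, 0, 0], [-0.289, 0.032, 0, 0, 0, 0], [-0.289, 0.032, 0, 0, 0, 0]]}}

```text
time_s: 32.08
ee_pos: [487.0, -190.9, 144.9]
eef_rot: [-2.219, -2.224, -0.0]
force: [1.0, 1.3, -0.3]
grip_width: 0.322
gripper_force: 39.9
```

Call:
{"api": "step_arm", "payload": {"increments": [[-0.289, 0.032, 0, 0, 0, 0], [-0.289, 0.032, 0, 0, 0, 0], [-0.289, 0.032, 0, 0, 0, 0], [-0.289, 0.032, 0, 0, 0, 0], [0, 0, 0, 0, 0, 0]]}}

```text
time_s: 32.7
ee_pos: [513.6, -424.7, 144.7]
eef_rot: [2.221, 2.218, -0.001]
force: [-1.4, 0.7, -0.9]
grip_width: 0.322
gripper_force: 39.9
```

Call:
{"api": "step_arm", "payload": {"increments": [[0, 0, 0.2, 0, 0, 0], [0, 0, 0.2, 0, 0, 0], [0, 0, 0.12, 0, 0, 0], [0, 0, 0.04, 0, 0, 0], [0, 0, 0, 0, 0, 0]]}}

```text
time_s: 33.33
ee_pos: [513.8, -419.2, 33.2]
eef_rot: [-2.216, -2.225, -0.0]
force: [-0.4, 0.7, -1.2]
grip_width: 0.318
gripper_force: 40.0
```

Call:
{"api": "step_arm", "payload": {"increments": [[0, 0, 0, 0, 0, 0], [0, 0, 0, 0, 0, 0], [0, 0, -0.1, 0, 0, 0], [0, 0, -0.25, 0, 0, 0], [0, 0, -0.25, 0, 0, 0]], "gripper": 0.55, "grip_force": 30}}

```text
time_s: 33.95
ee_pos: [513.9, -420.3, 155.7]
eef_rot: [2.216, 2.226, 0.0]
force: [0.9, -0.4, 0.3]
grip_width: 0.55
gripper_force: 0.0
```

Call:
{"api": "step_arm", "payload": {"increments": [[0.298, 0.031, 0, 0, 0, 0], [0.298, 0.031, 0, 0, 0, 0], [0.298, 0.031, 0, 0, 0, 0], [0.298, 0.031, 0, 0, 0, 0], [0.298, 0.031, 0, 0, 0, 0]], "gripper": 0.75}}

```text
time_s: 34.58
ee_pos: [544.3, -120.5, 155.2]
eef_rot: [2.215, 2.224, 0.003]
force: [0.4, 0.5, 0.3]
grip_width: 0.749
gripper_force: 0.0
```

```bash
python3 - <<'E'
from h import *
s=cam('top')
for o in lights(s):
    if o[0][1]>100: print(*o)
c=cloud(s); q=c[170:245,365:460].reshape(-1,3); k=q[(q[:,2]>66)&(q[:,2]<85)]; print(len(k)); 
for sel in (k[k[:,1]>-380],k[k[:,1]<-380]): print(sel.mean(0))
save(s,'top4.png',(60,140,470,290),1.9)
E
```

```text
[115.8 125.7] 396 [743.2 372.8] 92.0 137.0
[218.9 162.6] 82 [642.3  94. ] 5.0 8.0
[188.6 170.8] 87 [620.4 173.3] 71.0 74.0
[166.7 173.8] 96 [612.4 230.8] 9.0 44.0
[255.2 194.6] 169 [557.4  -2. ] 18.0 21.0
[ 92. 218.] 310 [495.8 421.8] 23.0 26.0
[248.3 223. ] 176 [483.9  15.3] 17.0 21.0
[247.8 255.8] 133 [400.8  16.3] 18.0 21.0
145
[ 516.32357212 -334.91968089   76.87874493]
[ 512.79872212 -415.95372571   76.51735966]
```

View pics/top4.png

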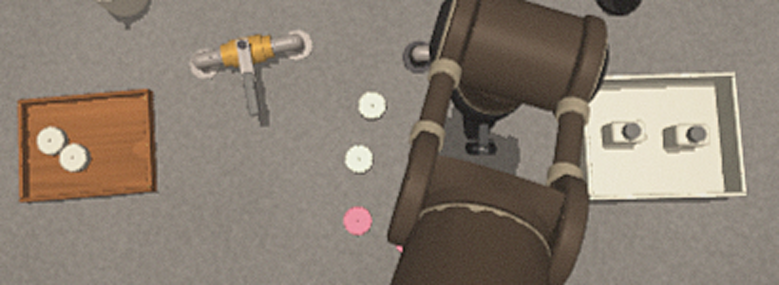

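Both bottles stand in the caddy and two lights lie in the tray. The other two have not moved: (557,-2) and (484,15).

Call:
{"api": "step_arm", "payload": {"increments": [[0.295, 0.032, 0, 0, 0, 0], [0.295, 0.032, 0, 0, 0, 0], [0, 0, 0.25, 0, 0, 0], [0, 0, 0.1, 0, 0, 0], [0, 0, 0, 0, 0, 0]]}}

```text
time_s: 35.25
ee_pos: [554.6, -3.8, 82.5]
eef_rot: [-2.215, -2.225, 0.003]
force: [0.5, -1.3, -0.1]
grip_width: 0.747
gripper_force: 0.0
```

Call:
{"api": "step_arm", "payload": {"increments": [[0.008, 0.01, 0.2, 0, 0, 0], [0, 0, 0.13, 0, 0, 0], [0, 0, 0.05, 0, 0, 0], [0, 0, 0, 0, 0, 0]]}}

```text
time_s: 35.75
ee_pos: [558.6, -2.7, 8.0]
eef_rot: [2.216, 2.225, 0.001]
force: [0.4, 0.2, -0.4]
grip_width: 0.75
gripper_force: 0.0
```

Call:
{"api": "step_arm", "payload": {"increments": [[0, 0, 0, 0, 0, 0], [0, 0, 0, 0, 0, 0], [0, 0, 0, 0, 0, 0], [0, 0, -0.3, 0, 0, 0], [0, 0, -0.3, 0, 0, 0]], "gripper": 0.2}}

```text
time_s: 36.38
ee_pos: [556.9, -2.2, 127.6]
eef_rot: [-2.215, -2.225, 0.002]
force: [2.2, -1.1, 0.1]
grip_width: 0.423
gripper_force: 30.1
```

Call:
{"api": "step_arm", "payload": {"increments": [[0.26, -0.033, 0, 0, 0, 0], [0.26, -0.033, 0, 0, 0, 0], [0.26, -0.033, 0, 0, 0, 0], [0.26, -0.033, 0, 0, 0, 0], [0.26, -0.033, 0, 0, 0, 0]]}}

```text
time_s: 37.0
ee_pos: [523.3, 259.2, 127.7]
eef_rot: [2.216, 2.226, 0.002]
force: [0.9, 0.8, -0.2]
grip_width: 0.421
gripper_force: 30.1
```

Call:
{"api": "step_arm", "payload": {"increments": [[0.26, -0.033, 0, 0, 0, 0], [0.26, -0.033, 0, 0, 0, 0], [0, 0, 0, 0, 0, 0], [0, 0, 0.25, 0, 0, 0], [0, 0, 0.1, 0, 0, 0]]}}

```text
time_s: 37.62
ee_pos: [507.7, 359.4, 54.4]
eef_rot: [-2.216, -2.225, 0.009]
force: [-0.8, -0.0, -0.4]
grip_width: 0.419
gripper_force: 30.1
```

Call:
{"api": "step_arm", "payload": {"increments": [[0, 0, 0.12, 0, 0, 0], [0, 0, 0.06, 0, 0, 0], [0, 0, 0, 0, 0, 0]]}}

```text
time_s: 38.0
ee_pos: [509.4, 360.5, 20.3]
eef_rot: [-2.217, -2.225, 0.003]
force: [-0.4, -0.1, -0.4]
grip_width: 0.42
gripper_force: 30.1
```

Call:
{"api": "step_arm", "payload": {"increments": [[0, 0, 0, 0, 0, 0], [0, 0, 0, 0, 0, 0], [0, 0, -0.1, 0, 0, 0], [0, 0, -0.25, 0, 0, 0], [0, 0, -0.2, 0, 0, 0]], "gripper": 0.6}}

```text
time_s: 38.62
ee_pos: [510.8, 362.1, 134.8]
eef_rot: [2.216, 2.226, 0.005]
force: [0.4, 1.1, -0.0]
grip_width: 0.597
gripper_force: 0.0
```

Call:
{"api": "step_arm", "payload": {"increments": [[-0.287, -0.02, 0, 0, 0, 0], [-0.287, -0.02, 0, 0, 0, 0], [-0.287, -0.02, 0, 0, 0, 0], [-0.287, -0.02, 0, 0, 0, 0], [0, 0, 0, 0, 0, 0]], "gripper": 0.75}}

```text
time_s: 39.25
ee_pos: [495.1, 128.6, 132.8]
eef_rot: [2.221, 2.22, 0.001]
force: [0.5, -0.4, -0.7]
grip_width: 0.755
gripper_force: 0.0
```

```bash
python3 - <<'E'
from h import *
s=cam('top')
for o in lights(s):
    if o[0][1]>100: print(*o)
E
```

```text
[116.  125.8] 385 [742.9 372.3] 92.0 137.0
[219.  162.9] 75 [641.4  93.6] 5.0 8.0
[333.2 169.8] 66 [ 623.1 -205.6] 5.0 9.0
[ 91.9 217.9] 307 [495.9 422. ] 23.0 27.0
[113. 213.] 122 [508.9 367.6] 23.0 27.0
[248.3 223. ] 175 [483.9  15.4] 17.0 21.0
[247.9 255.7] 120 [401.1  15.9] 18.0 21.0
[275.2 266.4] 132 [374.7 -53.4] 18.0 21.0
```

Call:
{"api": "step_arm", "payload": {"increments": [[-0.283, -0.028, 0, 0, 0, 0], [-0.283, -0.028, 0, 0, 0, 0], [0, 0, 0, 0, 0, 0], [0, 0, 0.3, 0, 0, 0], [0, 0, 0, 0, 0, 0]]}}

```text
time_s: 39.92
ee_pos: [480.0, 20.4, 67.5]
eef_rot: [-2.209, -2.222, 0.01]
force: [-0.9, -0.1, -0.2]
grip_width: 0.747
gripper_force: 0.0
```

Call:
{"api": "step_arm", "payload": {"increments": [[0, 0, 0.2, 0, 0, 0], [0, 0, 0.1, 0, 0, 0], [0, 0, 0.03, 0, 0, 0], [0, 0, 0, 0, 0, 0]]}}

```text
time_s: 40.42
ee_pos: [485.7, 19.3, 6.4]
eef_rot: [2.214, 2.227, 0.003]
force: [0.3, 0.0, 0.8]
grip_width: 0.752
gripper_force: 0.0
```

Call:
{"api": "step_arm", "payload": {"increments": [[0, 0, 0, 0, 0, 0], [0, 0, 0, 0, 0, 0], [0, 0, 0, 0, 0, 0], [0, 0, -0.3, 0, 0, 0], [0, 0, -0.3, 0, 0, 0]], "gripper": 0.2}}

```text
time_s: 41.05
ee_pos: [483.5, 18.5, 126.0]
eef_rot: [-2.216, -2.225, 0.002]
force: [1.3, -1.8, -0.7]
grip_width: 0.421
gripper_force: 30.2
```

Call:
{"api": "step_arm", "payload": {"increments": [[0.258, 0.003, 0, 0, 0, 0], [0.258, 0.003, 0, 0, 0, 0], [0.258, 0.003, 0, 0, 0, 0], [0.258, 0.003, 0, 0, 0, 0], [0.258, 0.003, 0, 0, 0, 0]]}}

```text
time_s: 41.68
ee_pos: [486.3, 278.2, 126.1]
eef_rot: [2.216, 2.226, 0.002]
force: [1.9, -0.1, -0.5]
grip_width: 0.422
gripper_force: 30.2
```

Call:
{"api": "step_arm", "payload": {"increments": [[0.258, 0.003, 0, 0, 0, 0], [0, 0, 0, 0, 0, 0], [0, 0, 0.25, 0, 0, 0], [0, 0, 0.1, 0, 0, 0], [0, 0, 0, 0, 0, 0]]}}

```text
time_s: 42.3
ee_pos: [484.7, 326.3, 53.3]
eef_rot: [-2.217, -2.224, 0.008]
force: [-0.1, -0.4, 0.1]
grip_width: 0.424
gripper_force: 30.2
```

Place it, lift, and clear away toward the start side.

Call:
{"api": "step_arm", "payload": {"increments": [[0.01, 0, 0.13, 0, 0, 0], [0, 0, 0.06, 0, 0, 0], [0, 0, 0, 0, 0, 0]]}}

```text
time_s: 42.68
ee_pos: [486.2, 329.6, 17.1]
eef_rot: [-2.217, -2.226, 0.002]
force: [-0.1, 0.4, -0.6]
grip_width: 0.427
gripper_force: 30.2
```

Call:
{"api": "step_arm", "payload": {"increments": [[0, 0, 0, 0, 0, 0], [0, 0, 0, 0, 0, 0], [0, 0, -0.1, 0, 0, 0], [0, 0, -0.25, 0, 0, 0], [0, 0, -0.25, 0, 0, 0]], "gripper": 0.6}}

```text
time_s: 43.3
ee_pos: [486.5, 330.2, 139.7]
eef_rot: [2.216, 2.226, 0.001]
force: [0.7, 1.4, -0.3]
grip_width: 0.604
gripper_force: 0.0
```

Call:
{"api": "step_arm", "payload": {"increments": [[-0.3, -0.1, -0.1, 0, 0, 0], [-0.3, -0.1, -0.1, 0, 0, 0], [-0.3, -0.1, 0, 0, 0, 0], [-0.3, -0.1, 0, 0, 0, 0], [0, 0, 0, 0, 0, 0]]}}

```text
time_s: 43.92
ee_pos: [408.9, 95.1, 175.9]
eef_rot: [2.222, 2.22, 0.0]
force: [0.4, 0.4, -0.6]
grip_width: 0.6
gripper_force: 0.0
```

```bash
python3 - <<'E'
from h import *
s=cam('top'); c=cloud(s)
for o in lights(s):
    if o[0][1]>100: print(*o)
for n,(u0,v0,u1,v1) in dict(sup=(165,150,232,210),dr=(265,145,350,190)).items():
  q=c[v0:v1,u0:u1].reshape(-1,3)
  for lo,hi in((28,45),(62,85)):
    k=q[(q[:,2]>lo)&(q[:,2]<hi)][:,:2]; w,V=np.linalg.eigh(np.cov(k.T)); print(n,len(k),np.degrees(np.arctan2(*V[::-1,1])).round(1))
save(s,'top5.png'); print(arm.get_obs()['time_s'])
E
```

```text
[116.5 125.7] 358 [743.3 371.1] 92.0 116.0
[219.1 162.7] 69 [642.   93.4] 5.0 9.0
[188.6 171.4] 75 [618.7 173.3] 72.0 74.0
[ 86.  213.5] 152 [507.3 438.1] 23.0 26.0
[114.3 212.6] 150 [509.8 364.1] 23.0 27.0
[127.6 221.8] 156 [486.2 328.2] 23.0 27.0
[ 97.8 222.4] 151 [484.4 405.7] 23.0 27.0
sup 360 101.9
sup 264 -168.1
dr 362 89.6
dr 152 92.4
43.975
```

View pics/top5.png

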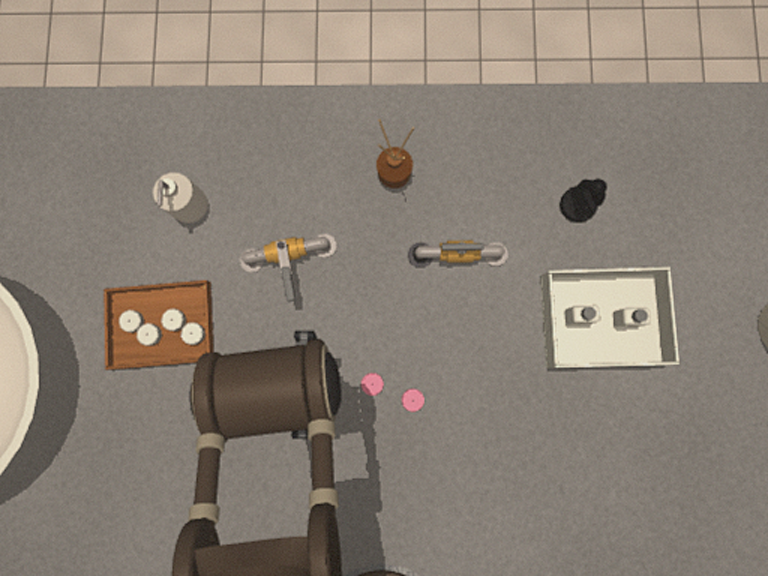

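The picture shows four lights in the tray at (128–192, 320–335) and both bottles in the caddy at (588,314) and (638,317). The supply is shut, the drain is open, and the bystanders have not moved. I hand it in.

```bash
python3 -c "
from h import *
print(workorder.hand_in())"
```

```text
the job is handed in; nothing more can be done
None
```

The job is handed in: the supply cock was shut first, then the drain opened; both bottles are in the caddy, all four tea lights are in the tray, and the soap, figurine and diffuser were left where they stood. The hand-in returned no verdict.

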